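Flip the circuit board over against the edge of the block

ROBOT

A 6-joint arm with a two-finger parallel gripper is mounted at the origin on a cart in front of the work surface, level with it; the furniture and walls round the work are solid. World frame = base frame: x ahead of the robot, y to its left, z up, the work surface at z = 0. Lengths are in mm, angles in rad, forces in N, time in s.
With the tool pointing down it reaches from about 350 to 775 mm from the base axis. Payload 7.3 kg.
Tool frame: the origin (TCP) lies on the centre line of the jaws, within the pads' length; the fingertips stand 22 mm ahead of it and the grasp point (between the pads) lies 3 mm ahead of it; z points along the fingers, y is the direction in which the jaws open and shut (so a half turn about z gives the same grasp; the last joint's range is limited). The gripper opens to 92 mm and grips with 3 to 60 N. Pads are 19 mm wide; open, the fingers measure 130 mm over their backs; the gripper's body (75 mm by 190 mm) begins 47 mm behind the grasp point.
Start: joints at [-1.486, 0.342, 1.524, -0, 1.275, -0.146], TCP at [120.118, -511.091, 248.741] pointing down, gripper open.
Joint ranges: [-2.53, 2.53], [-0.77, 2.02], [0.04, 2.7], [-1, 4.14], [0.28, 2.66], [-3.11, 3.11]. Speed limits (rad/s): [2.57, 2.57, 3.14, 3.14, 3.14, 3.14].

INTERFACE

Orientations are given as [roll, pitch, yaw] about the fixed x, y, z axes, in that order (R = Rz(yaw) Ry(pitch) Rx(roll)).
In Python, from plant import get_obs, capture, bot, spot_in gives the robot as it stands.
- The arm moves only by the shell command python3 -m handwheel 'ROWS' [OPENING]. ROWS is JSON, a list of rows, each a list of 2 entries, a list of its own where there are three numbers: the shift along the world's x, y, z in mm, then the turn, a rotation vector about the world's x, y, z in rad. In form: [[[x, y, z], [wx, wy, wz]], ...]. A call has 1 to 12 rows; each row shifts and turns the commanded pose from where the row before left it; what a row does not reach is not made up. A row lasts 1/8 s, in which the tool goes at most 62.5 mm and 10.7 degrees, less where a joint would pass 70% of its speed; a pose out of reach is approached as far as the arm can. A call is refused whole if a number of a shift passes 62.5 or a number of a turn 0.188, either way. A call with a gripper value outside its range is refused whole. OPENING is the closure, from 0 (fully open) to 1 (shut), set as the call begins (- or left out, the last holds). The fingers move at their own pace and stop on an object; the grip force is fixed at half the most. Time passes only in rows, so rows that do not move let the fingers close. It gives the time, the measured TCP pose, the force and the opening at its end, in the units of the state.
- get_obs(): the state, without advancing time (a new reading comes with each control period).
- capture(name): name is "side" or "top"; returns a dict with "img" (400x640x3 uint8, red, green, blue), "fx", "fy", "cx", "cy" (pixels), "cam_to_world" (4x4, takes a point from camera to world coordinates). Camera axes: x right, y up, looking along -z (the intrinsics and any distortion apply to the point x, -y, -z); pixel columns grow to the right and rows downward; lengths in mm; the calibration is good to about 2 mm. A picture is of the moment at which its call begins. There is no depth.
- bot.close_job(): hands the job in, once; it reports no verdict.
Trained networks look in the newest picture that a camera, given by its name, has taken for a name from the list of things; names that differ only in an ending like _2 or _b are one class to them, and where a whole thing is asked for, a point or a joint stands for the part that bears it (a point fixed in the world has none). Each returns a list of dicts, best first, with "score" (0 to 1); they miss things now and then, are a little off and sometimes report something else, mostly with a low value. They report only what shows in the picture. A call takes as long as a camera call.
- spot_in(thing, camera): "xyz" ([x, y, z] in mm, in the coordinates of the camera as it stood for that picture, good to about 4 mm: the middle of the surface that is visible of it).
The state is a dict: "time": time; "joint_positions": joint angles; "dq": joint speeds; "tau": joint torques, N m; "tool_pos": TCP position; "tcp_rot": TCP orientation; "contact_force": force on the tool from outside, world axes, zero at the start; "moment": the same for the moment, N m; "grip_width": finger opening in mm.
Only numpy, scipy, OpenCV 4.12 (cv2) and the standard library are available. Lean on these libraries where they do the work, as an engineer would, in place of code of your own. Each camera call takes 0.05 s, during which the arm holds its last target. There are 200 camera calls.

TASK

Turn the loose green circuit board upside down onto the low rubber-topped wooden block without grasping it: with your fingertips, push the board flat along the chest top until its spacers stop against the block's edge, then push up under its outer long edge (the one away from the block) so that it tips up on its other edge, stands upright and topples over onto the block. It must end lying flat and wholly on the block with its four brass spacers pointing up; do not lift or carry it, press it only lightly, and leave the things standing around undisturbed.

Things in the scene. Friction and masses are not known exactly. Their poses are not given: they have to be found in the camera images.
- block: Fixed low block, pale wood with a black rubber top, 140 mm deep (its x), 210 mm wide (its y), 16 mm high, lying left (+y) of the board. Origin: centre of its underside, on the chest top. Its x axis points from the front edge, against which the board is pushed, to the back edge (roughly world +y); z up.
- block_edge (a point): Middle of the block's top front edge, 16 mm above the chest top; axes as the block.
- board: Loose green circuit board, 80 (its x) x 110 (its y) x 3 mm, 0.12 kg. Origin: centre of the sheet. z: from solder side to parts side, up at the start; x: roughly towards the block. Stands on four brass spacers (7 mm across, 25 mm long, at x +-24, y +-47 mm): sheet 25 to 28 mm up. Turned over, it rests on two grey terminal strips (70 x 10 x 12 mm, at x +-33.5 mm).
- board_near (a point): Middle of the board's long edge away from the block (x = -40 mm in the board's frame, half-way through the sheet): the edge to push up.
- board_far (a point): Middle of the board's long edge towards the block (x = +40 mm): the edge on which it tips. It overhangs the spacers by 12.5 mm, so it passes 9 mm above the block's top while the spacers stop against the block's edge.
- lamp: Bystander, loose: round glass spirit lamp, 73 mm wide, 72 mm high. Origin: centre of its underside.
- tape: Bystander, loose: roll of brown parcel tape lying flat, 96 mm across, 48 mm high. Origin: centre of its underside.
- goggles: Bystander, loose: safety goggles with pale green lens, 128 x 163 x 76 mm. Origin: centre of its underside.
- stopper: Bystander, loose: black rubber stopper, 26 mm across and high. Origin: centre of its underside.
- weight: Bystander, loose: small steel weight with a knob, 19 mm across, 26 mm high. Origin: centre of its underside.
- bottle: Bystander, loose: small dropper bottle, 22 mm across, 52 mm high. Origin: centre of its underside.

How it is judged (in metres and radians):
On the way, in this order (a step that is already met when the one before it is completed fails the run):
1. the board, still on its spacers or hardly tipped (under 0.4 rad), is pushed against the block, its far edge over the block (x of board_far in the frame of block above -0.066 m and angle between board's own z axis and vertical below 0.4 rad and contact force between board and block above 0.1 N), for 0.05 s.
2. the board stands roughly upright (within 0.4 rad) on its far edge: far edge lower than 45 mm, near edge higher than 70 mm (angle between board's own z axis and vertical between 1.17 and 1.97 rad and height (world z) of board_far below 0.045 m and height (world z) of board_near above 0.07 m), for 0.02 s.
At the end, for the whole second after the job is handed in: The board lies at rest upside down (within 0.1 rad of flat) on its terminal strips on the block, its centre within 35 mm (depth) and 56 mm (width) of the block's middle (angle between board's own z axis and vertical above 3.04 rad and height (world z) of board between 0.026 and 0.034 m and x of board in the frame of block between -0.035 and 0.035 m and y of board in the frame of block between -0.056 and 0.056 m and linear speed of board below 0.02 m/s); the robot touches nothing.
It fails at once if the board is lifted or carried: both its long edges are higher than 60 mm above the chest top (height (world z) of each of board_near, board_far above 0.06 m).
It fails at once if the board is pressed or squeezed with more than 25 N by the fingers (contact force between the fingers and board above 25 N).
It fails at once if a bystander (lamp, tape, goggles, stopper, weight, bottle) is moved by more than 20 mm (distance of any of lamp, tape, goggles, stopper, weight, bottle from where it was at the start of the episode above 0.02 m).
It also fails if it takes over 42 s, if anything falls off the work surface, if the arm or the gripper's body presses on something with over 40 N, if the wrist force passes 120 N, or if a joint passes its speed limit or range.

## Working session

There is one attempt and no reset: what is moved stays moved. The work goes in short steps, Python scripts to look and compute and a shell command to move; the robot and the scene stay as the last step left them, time stands still between calls to the robot, and variables do not carry over. Pictures are saved under pics/ and viewed, about 8 in all and at most 12, crops included, and the job is handed in when it is done.

```bash
mkdir -p pics; ls; cat > h.py <<'E'
import numpy as np, cv2
from plant import get_obs, capture, bot, spot_in
def look(cam,fn=None):
    c=capture(cam)
    if fn: cv2.imwrite('pics/'+fn,c['img'][:,:,::-1])
    return c
def w(c,p): return (np.array(c['cam_to_world'])@np.append(p,1))[:3]
def pix2z(c,u,v,z):
    T=np.array(c['cam_to_world']); d=T[:3,:3]@np.array([(u-c['cx'])/c['fx'],-(v-c['cy'])/c['fy'],-1]); o=T[:3,3]
    return o+d*(z-o[2])/d[2]
def proj(c,P):
    q=np.linalg.inv(np.array(c['cam_to_world']))@np.append(P,1)
    return np.array([c['cx']-c['fx']*q[0]/q[2], c['cy']+c['fy']*q[1]/q[2]])
E
python3 - <<'E'
from h import *
np.set_printoptions(precision=1,suppress=True)
for cam in('side','top'):
    c=look(cam,cam+'0.png'); print(cam,{k:v for k,v in c.items() if k!='img'})
    for t in 'board block board_near board_far block_edge lamp tape goggles stopper weight bottle'.split():
        print(t,[(round(r['score'],2),w(c,r['xyz'])) for r in spot_in(t,cam)[:2]])
print(get_obs())
E
```

```text
pics
side {'fx': 446.57868941154544, 'fy': 446.57868941154544, 'cx': 321.88058473071624, 'cy': 205.4426524174289, 'cam_to_world': array([[   0.9,    0.3,   -0.4,  114.2],
       [  -0.5,    0.4,   -0.8, -828.5],
       [  -0. ,    0.9,    0.5,  591.3],
       [   0. ,    0. ,    0. ,    1. ]])}
board [(0.84, array([513.7, -25. ,  35.5]))]
block [(0.61, array([509.1, 119.9,  14.1]))]
board_near [(0.57, array([514.2, -22.2,  28.8])), (0.32, array([509.4, 120.4,  16.9]))]
board_far [(0.74, array([511.6, -25.4,  30.8]))]
block_edge [(0.8, array([511.4, 118.7,  18.8]))]
lamp [(0.74, array([ 599.3, -362.5,   30.9]))]
tape [(0.76, array([ 451.6, -353.7,   30.7])), (0.63, array([511.9, -26.7,  29.8]))]
goggles [(0.64, array([551.8, 303.5,  45.4]))]
stopper [(0.51, array([ 449.7, -207.7,   21.4]))]
weight [(0.43, array([440.8, 293.7,  11.7]))]
bottle [(0.59, array([ 630.3, -203.8,   29.4]))]
top {'fx': 375.867455524361, 'fy': 375.867455524361, 'cx': 320.5873900657617, 'cy': 198.70460943593383, 'cam_to_world': array([[  0. ,   1. ,  -0.1, 451. ],
       [ -1. ,   0. ,   0. ,   3. ],
       [  
[... 192 characters left out ...]
.7,  28.8]))]
board_far [(0.6, array([514.5, -17.2,  31.9]))]
block_edge []
lamp [(0.94, array([ 616.2, -337.3,   35.8]))]
tape []
goggles [(0.86, array([559.7, 340.4,  72.4]))]
stopper [(0.57, array([ 453.5, -197.7,   23.5]))]
weight [(0.52, array([441.9, 298.4,  25.3]))]
bottle [(0.38, array([ 628.9, -193. ,   30.4]))]
{'time': 1.2, 'joint_positions': array([-1.5,  0.3,  1.5,  0. ,  1.3, -0.1]), 'dq': array([ 0.,  0., -0., -0.,  0.,  0.]), 'tau': array([  0. , -43.1, -24.4,   0.1,   0. ,   0. ]), 'tool_pos': array([ 120.1, -511.1,  248.8]), 'tcp_rot': array([ 3.1, -0. ,  0.2]), 'contact_force': array([ 0.2,  0.6, -0. ]), 'moment': array([-0. ,  0.1, -0.1]), 'grip_width': 91.83283110613998}
```

View pictures.

View pics/side0.png

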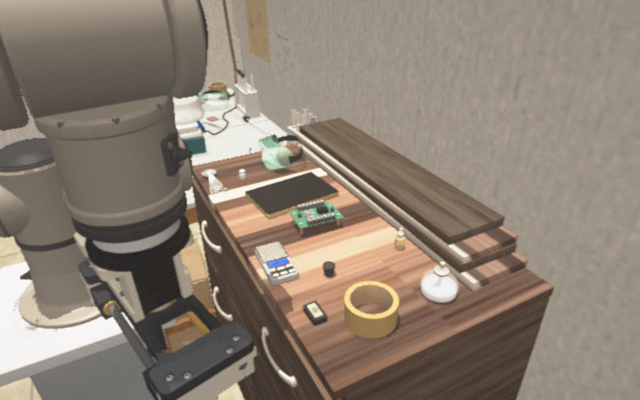

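```bash
python3 - <<'E'
import cv2
a=cv2.imread('pics/top0.png')[110:300,180:420]
cv2.imwrite('pics/top0c.png',cv2.resize(a,None,fx=3,fy=3,interpolation=cv2.INTER_CUBIC))
E
```

```text
(no output)
```

View pics/top0c.png

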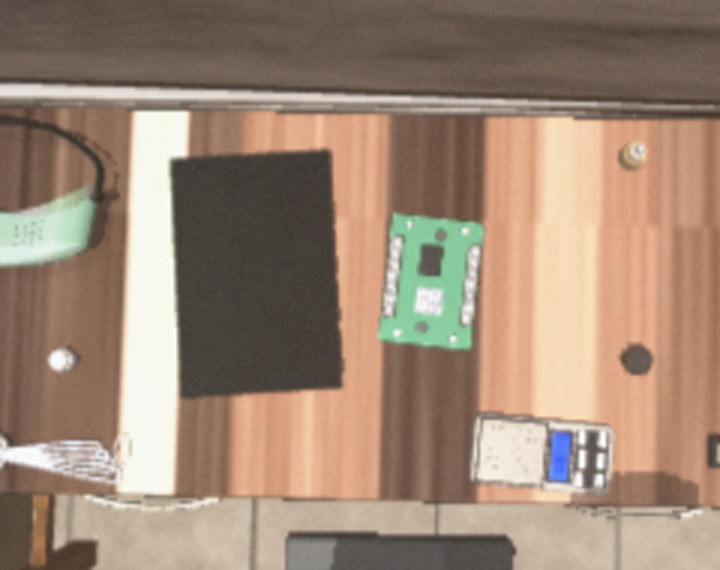

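```bash
python3 - <<'E'
from h import *
np.set_printoptions(precision=1,suppress=True)
c=look('top')
f=lambda P,z:np.array([pix2z(c,180+(u+.5)/3-.5,110+(v+.5)/3-.5,z) for u,v in P])
B=f([(393,213),(483,220),(470,349),(379,341)],28); K=f([(171,159),(330,150),(341,387),(181,397)],16)
for n,Q in(('board far-back,near-back,near-front,far-front',B),('block BB,FB,FF,BF',K)): print(n,Q,Q.mean(0),np.linalg.norm(Q-np.roll(Q,-1,0),axis=1))
a=(B[0]+B[3]-B[1]-B[2])/2; print('board x-axis ang',np.degrees(np.arctan2(a[1],a[0])), 'y-edge',np.degrees(np.arctan2(*(B[0]+B[1]-B[2]-B[3])[[1,0]])))
a=(K[0]+K[3]-K[1]-K[2])/2; print('block x-axis ang',np.degrees(np.arctan2(a[1],a[0])),'y-edge',np.degrees(np.arctan2(*(K[0]+K[1]-K[2]-K[3])[[1,0]])))
o=get_obs();print(o['time'],o['tcp_rot'])
E
```

```text
board far-back,near-back,near-front,far-front [[574.1  14.   28. ]
 [570.1 -64.2  28. ]
 [458.2 -55.3  28. ]
 [463.1  23.   28. ]] [516.4 -20.7  28. ] [ 78.3 112.2  78.5 111.3]
block BB,FB,FF,BF [[618.  210.   16. ]
 [629.9  71.   16. ]
 [422.7  55.   16. ]
 [410.8 192.6  16. ]] [520.3 132.2  16. ] [139.5 207.8 138.1 207.9]
board x-axis ang 86.74995644495897 y-edge -4.59613107660085
block x-axis ang 94.92852189677674 y-edge 4.604192869717081
1.25 [3.1 0.  0.2]
```

```bash
python3 - <<'E'
import numpy as np
from scipy.spatial.transform import Rotation as R
from plant import get_obs
o=get_obs(); print(o['tcp_rot'].tolist())
def M(q): return R.from_euler('ZYZYZ',[q[0],q[1]+q[2],q[3],q[4],q[5]+np.pi/2])
print(M(o['joint_positions']).as_euler('xyz'))
yaw=np.radians(94.8)
for a in (90,70,45,35):
  for sg in (1,-1):
    a_=np.radians(a); bx=np.array([np.cos(yaw),np.sin(yaw),0]); z=bx*np.cos(a_)+np.array([0,0,-np.sin(a_)])
    y=sg*np.array([-np.sin(yaw),np.cos(yaw),0]); D=R.from_matrix(np.c_[np.cross(y,z),y,z])
    for s in (1.6,1.9,2.2):
      e=(R.from_euler('ZY',[-.55,s]).inv()*D).as_euler('ZYZ'); q6=(e[2]-np.pi/2+np.pi)%(2*np.pi)-np.pi
      print(a,sg,s,'j4 %.2f j5 %.2f j6 %.2f'%(e[0],e[1],q6))
E
```

```text
[3.141513275567237, 2.380259493639514e-05, 0.23079127528481758]Traceback (most recent call last):
  File "<stdin>", line 6, in <module>
  File "<stdin>", line 5, in M
  File "scipy/spatial/transform/_rotation.pyx", line 1413, in scipy.spatial.transform._rotation.Rotation.from_euler
ValueError: Expected axis specification to be a non-empty string of upto 3 characters, got ZYZYZ
```

```bash
python3 - <<'E'
import numpy as np
from scipy.spatial.transform import Rotation as R
yaw=np.radians(94.8)
for a in (90,70,45,35):
  for sg in (1,-1):
    a_=np.radians(a); bx=np.array([np.cos(yaw),np.sin(yaw),0]); z=bx*np.cos(a_)+np.array([0,0,-np.sin(a_)])
    y=sg*np.array([-np.sin(yaw),np.cos(yaw),0]); D=R.from_matrix(np.c_[np.cross(y,z),y,z])
    for s in (1.6,2.0):
      e=(R.from_euler('ZY',[-.55,s]).inv()*D).as_euler('ZYZ'); q6=(e[2]-np.pi/2+np.pi)%(2*np.pi)-np.pi
      print(a,sg,s,'j4 %.2f j5 %.2f j6 %.2f'%(e[0],e[1],q6), D.as_euler('xyz').round(3))
E
```

```text
90 1 1.6 j4 0.00 j5 1.54 j6 2.51 [-3.142  0.    -1.487]
90 1 2.0 j4 0.00 j5 1.14 j6 2.51 [-3.142  0.    -1.487]
90 -1 1.6 j4 0.00 j5 1.54 j6 -0.63 [3.142 0.    1.655]
90 -1 2.0 j4 0.00 j5 1.14 j6 -0.63 [3.142 0.    1.655]
70 1 1.6 j4 0.28 j5 1.75 j6 2.53 [ 3.142  0.349 -1.487]
70 1 2.0 j4 0.29 j5 1.36 j6 2.42 [ 3.142  0.349 -1.487]
70 -1 1.6 j4 0.28 j5 1.75 j6 -0.61 [ 3.142 -0.349  1.655]
70 -1 2.0 j4 0.29 j5 1.36 j6 -0.72 [ 3.142 -0.349  1.655]
45 1 1.6 j4 0.67 j5 1.98 j6 2.64 [ 3.142  0.785 -1.487]
45 1 2.0 j4 0.61 j5 1.66 j6 2.40 [ 3.142  0.785 -1.487]
45 -1 1.6 j4 0.67 j5 1.98 j6 -0.50 [-3.142 -0.785  1.655]
45 -1 2.0 j4 0.61 j5 1.66 j6 -0.74 [-3.142 -0.785  1.655]
35 1 1.6 j4 0.84 j5 2.06 j6 2.72 [ 3.142  0.96  -1.487]
35 1 2.0 j4 0.74 j5 1.77 j6 2.42 [ 3.142  0.96  -1.487]
35 -1 1.6 j4 0.84 j5 2.06 j6 -0.42 [-3.142 -0.96   1.655]
35 -1 2.0 j4 0.74 j5 1.77 j6 -0.73 [-3.142 -0.96   1.655]
```

```bash
python3 -m handwheel '[[[33,33,-5],[0,0,0.119]],[[33,33,-5],[0,0,0.119]],[[33,33,-5],[0,0,0.119]],[[33,33,-5],[0,0,0.119]],[[33,33,-5],[0,0,0.119]],[[33,33,-5],[0,0,0.119]],[[33,33,-10],[0,0,0.119]],[[33,33,-10],[0,0,0.119]],[[33,33,-15],[0,0,0.119]],[[33,33,-20],[0,0,0.119]],[[33,33,-20],[0,0,0.119]],[[31,33,-20],[0,0,0.115]]]' 0.67; python3 -m handwheel '[[[0,0,0],[0,0,0]]]'
```

```text
time: 2.75
tool_pos: [515.3, -113.9, 123.2]
tcp_rot: [3.141, 0.0, 1.659]
contact_force: [-0.4, -1.0, 0.4]
grip_width: 30.3
time: 2.88
tool_pos: [514.8, -112.6, 122.1]
tcp_rot: [-3.14, -0.001, 1.659]
contact_force: [0.4, -0.5, 0.2]
grip_width: 30.4
```

```bash
python3 -m handwheel '[[[0,0,-30],[0,0,0]],[[0,0,-30],[0,0,0]],[[0,0,-28],[0,0,0]],[[0,15,0],[0,0,0]],[[0,12,0],[0,0,0]],[[0,7,0],[0,0,0]],[[0,7,0],[0,0,0]],[[0,7,0],[0,0,0]],[[0,7,0],[0,0,0]],[[0,7,0],[0,0,0]],[[0,7,0],[0,0,0]]]'; python3 -m handwheel '[[[0,4,0],[0,0,0]],[[0,3,0],[0,0,0]]]'
python3 - <<'E'
from h import *
c=look('top','top1.png'); cv2.imwrite('pics/top1c.png',cv2.resize(cv2.imread('pics/top1.png')[110:300,180:420],None,fx=3,fy=3,interpolation=cv2.INTER_CUBIC))
c=look('side','side1.png'); cv2.imwrite('pics/side1c.png',cv2.resize(cv2.imread('pics/side1.png')[140:290,220:420],None,fx=4,fy=4,interpolation=cv2.INTER_CUBIC))
E
```

```text
time: 4.25
tool_pos: [514.1, -45.7, 35.7]
tcp_rot: [3.142, 0.0, 1.655]
contact_force: [0.1, -1.3, 0.2]
grip_width: 30.4
time: 4.5
tool_pos: [514.0, -38.8, 35.7]
tcp_rot: [-3.141, -0.0, 1.655]
contact_force: [0.5, -2.0, 0.6]
grip_width: 30.2
```

View pics/side1c.png

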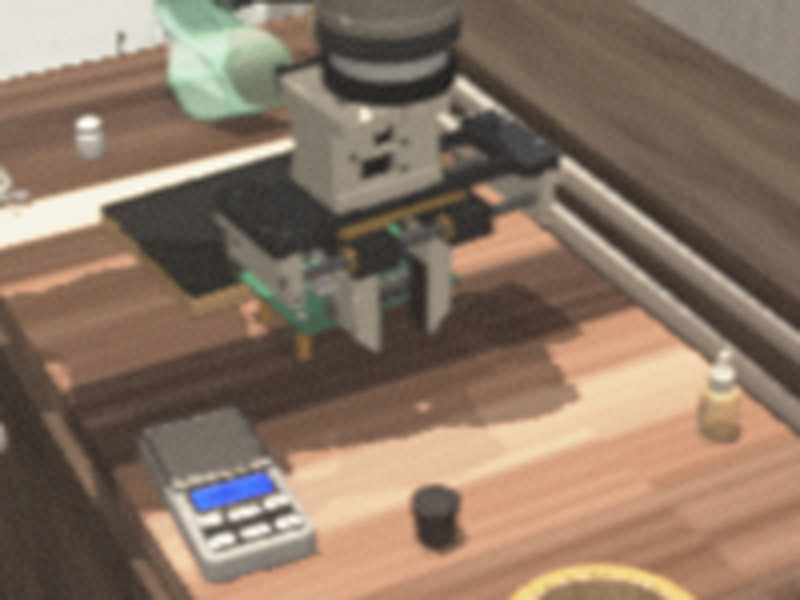

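```bash
for i in 1 2 3 4; do python3 -m handwheel '[[[0,3,0],[0,0,0]],[[0,3,0],[0,0,0]]]' | egrep 'pos|force'; done
```

```text
tool_pos: [514.0, -33.0, 35.6]
contact_force: [0.4, -0.7, -0.2]
tool_pos: [514.1, -26.9, 35.7]
contact_force: [-0.1, -0.7, -1.2]
tool_pos: [514.1, -20.9, 35.8]
contact_force: [-1.7, -0.9, -0.1]
tool_pos: [514.2, -15.5, 35.9]
contact_force: [-2.2, -13.8, 3.1]
```

```bash
python3 -m handwheel '[[[0,-1,0],[0,0,0]],[[0,-10,0],[0,0,0]],[[0,-20,0],[0,0,0]],[[0,-20,0],[0.156,0.013,0]],[[0,0,0],[0.156,0.013,0]],[[0,0,0],[0.156,0.013,0]],[[0,0,0],[0.156,0.013,0]],[[0,0,0],[0.157,0.013,0]],[[0,0,-9],[0,0,0]],[[0,0,0],[0,0,0]]]'
python3 - <<'E'
from h import *
from scipy.spatial.transform import Rotation as R
o=get_obs(); print(R.from_euler('xyz',o['tcp_rot']).as_matrix().round(3))
c=look('top','top2.png'); a=cv2.resize(c['img'][120:280,230:390,::-1],None,fx=3,fy=3,interpolation=cv2.INTER_CUBIC)
c=look('side','side2.png'); b=cv2.resize(c['img'][150:270,240:360,::-1],None,fx=4,fy=4,interpolation=cv2.INTER_CUBIC)
cv2.imwrite('pics/c2.png',cv2.resize(np.hstack([a,b]),(800,400)))
E
```

```text
time: 6.85
tool_pos: [513.6, -65.8, 25.9]
tcp_rot: [-3.141, -0.782, 1.654]
contact_force: [-0.6, 0.1, -0.2]
grip_width: 30.0
[[-0.059  0.997 -0.059]
 [ 0.707  0.084  0.702]
 [ 0.705 -0.001 -0.71 ]]
```

View pics/c2.png

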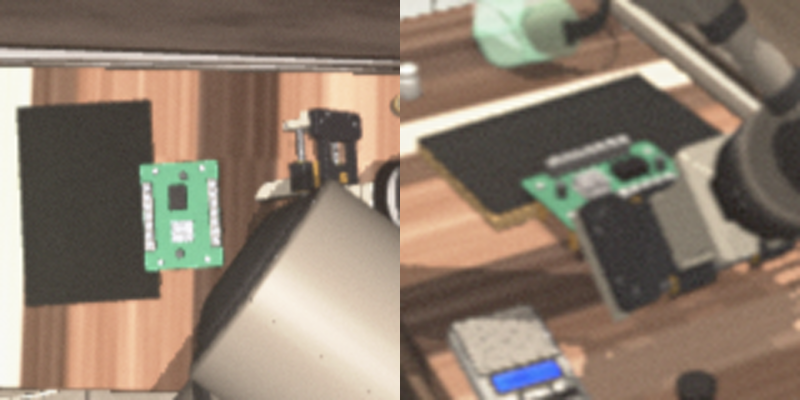

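```bash
python3 - <<'E'
from h import *
np.set_printoptions(precision=1,suppress=True)
c=look('top')
for u,v in[(139,164),(217,160),(223,265),(145,270)]: print(pix2z(c,230+u/2.5,120+v/2.5,28))
E
```

```text
[559.4  78.6  28. ]
[565.8  -2.2  28. ]
[457.1 -11.2  28. ]
[450.   68.9  28. ]
```

```bash
python3 -m handwheel '[[[-1,15,0],[0,0,0]],[[0,15,0],[0,0,0]],[[0,10,0],[0,0,0]],[[0,5,1],[0,0,0]],[[0,0,0],[0,0,0]]]';python3 -m handwheel '[[[0,1,5],[0,0,0]],[[0,1,4],[0,0,0]],[[0,1,4],[0,0,0]]]'
```

```text
time: 7.62
tool_pos: [513.1, -20.8, 27.8]
tcp_rot: [3.14, -0.783, 1.656]
contact_force: [0.4, -0.3, -0.2]
grip_width: 30.1
time: 8.0
tool_pos: [513.2, -18.3, 41.1]
tcp_rot: [3.14, -0.784, 1.655]
contact_force: [0.1, 1.0, -1.6]
grip_width: 30.0
```

```bash
python3 -m handwheel '[[[0,2,4],[0,0,0]],[[0,2,4],[0,0,0]],[[0,2,4],[0,0,0]],[[0,2,4],[0,0,0]]]'|egrep 'pos|force';python3 -m handwheel '[[[0,3,4],[0,0,0]],[[0,3,4],[0,0,0]],[[-1,3,4],[0,0,0]]]'|egrep 'pos|force'
python3 - <<'E'
from h import *
c=look('top'); a=cv2.resize(c['img'][120:280,230:390,::-1],(400,400),interpolation=cv2.INTER_CUBIC)
c=look('side'); b=cv2.resize(c['img'][150:270,240:360,::-1],(400,400),interpolation=cv2.INTER_CUBIC)
cv2.imwrite('pics/c3.png',np.hstack([a,b]))
E
```

```text
tool_pos: [513.1, -9.8, 57.0]
contact_force: [0.8, 0.2, -1.1]
tool_pos: [512.2, -0.9, 69.0]
contact_force: [0.0, -0.7, -0.6]
```

View pics/c3.png

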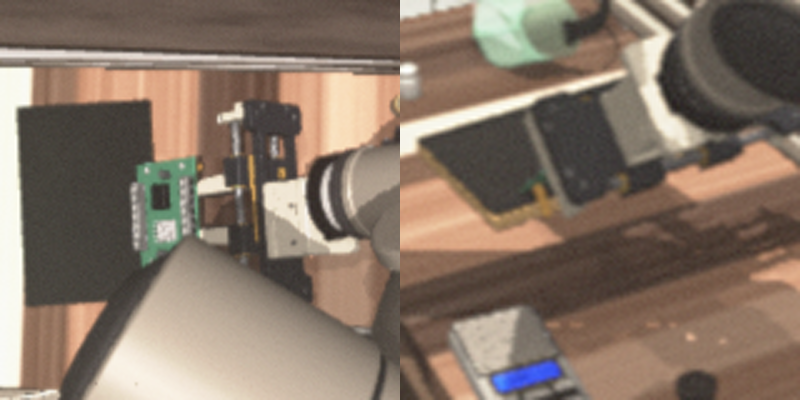

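```bash
python3 -m handwheel '[[[0,4,6],[0,0,0]],[[0,5,4],[0,0,0]],[[0,5,4],[0,0,0]],[[0,5,3],[0,0,0]]]'|egrep 'pos|force';python3 -m handwheel '[[[-1,5,3],[0,0,0]],[[0,5,2],[0,0,0]],[[0,5,2],[0,0,0]]]'|egrep 'pos|force'
python3 - <<'E'
from h import *
c=look('top'); a=cv2.resize(c['img'][120:280,230:390,::-1],(400,400),interpolation=cv2.INTER_CUBIC)
c=look('side'); b=cv2.resize(c['img'][150:270,240:360,::-1],(400,400),interpolation=cv2.INTER_CUBIC)
cv2.imwrite('pics/c4.png',np.hstack([a,b]))
E
```

```text
tool_pos: [512.1, 18.3, 86.1]
contact_force: [-0.9, -0.1, -0.2]
tool_pos: [511.1, 33.3, 92.9]
contact_force: [-0.4, -0.0, -0.9]
```

View pics/c4.png

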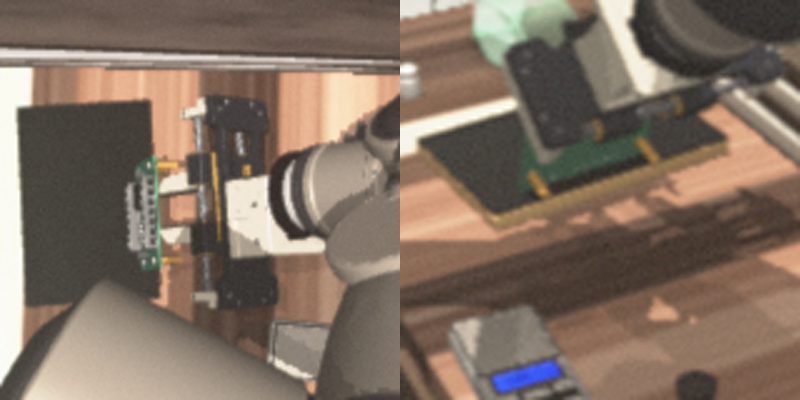

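```bash
python3 -m handwheel '[[[0,4,1],[0,0,0]],[[0,4,1],[0,0,0]],[[-1,4,0],[0,0,0]],[[0,4,0],[0,0,0]],[[0,4,0],[0,0,0]],[[-1,4,0],[0,0,0]],[[0,4,0],[0,0,0]],[[0,4,-1],[0,0,0]],[[0,4,-1],[0,0,0]]]'|egrep 'pos|force'
python3 - <<'E'
from h import *
c=look('top'); a=cv2.resize(c['img'][120:280,230:390,::-1],(400,400),interpolation=cv2.INTER_CUBIC)
c=look('side'); b=cv2.resize(c['img'][150:270,240:360,::-1],(400,400),interpolation=cv2.INTER_CUBIC)
cv2.imwrite('pics/c5.png',np.hstack([a,b]))
E
```

```text
tool_pos: [509.1, 69.2, 92.7]
contact_force: [0.1, -0.6, 0.6]
```

View pics/c5.png

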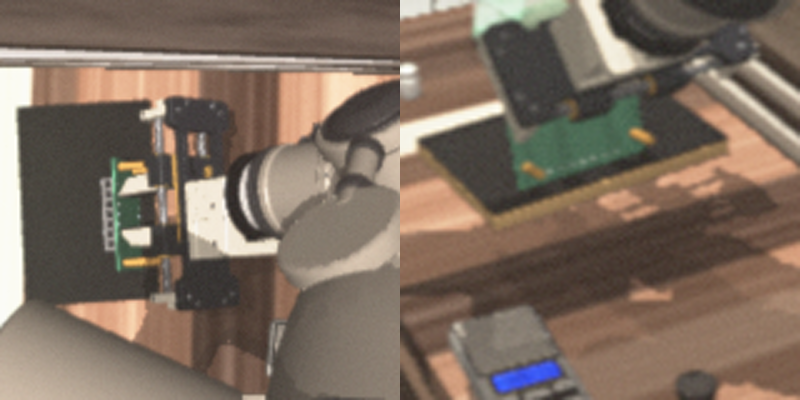

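```bash
python3 -m handwheel '[[[0,4,-1],[0,0,0]],[[0,4,-1],[0,0,0]],[[0,4,-1],[0,0,0]],[[-1,4,-1],[0,0,0]],[[0,4,0],[0,0,0]],[[0,0,0],[0,0,0]],[[0,0,0],[0,0,0]],[[0,0,0],[0,0,0]]]'|egrep 'pos|force'
python3 - <<'E'
from h import *
c=look('top'); a=cv2.resize(c['img'][120:280,230:390,::-1],(400,400),interpolation=cv2.INTER_CUBIC)
c=look('side'); b=cv2.resize(c['img'][150:270,240:360,::-1],(400,400),interpolation=cv2.INTER_CUBIC)
cv2.imwrite('pics/c6.png',np.hstack([a,b]))
E
```

```text
tool_pos: [508.2, 88.7, 88.8]
contact_force: [0.1, 1.0, 0.0]
```

View pics/c6.png

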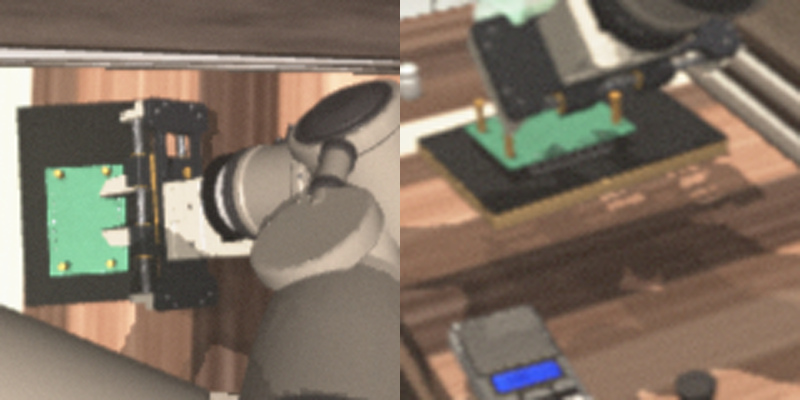

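```bash
python3 -m handwheel '[[[0,0,15],[0,0,0]],[[0,-20,20],[0,0,0]],[[0,-30,20],[0,0,0]],[[0,-30,10],[0,0,0]],[[0,-30,0],[0,0,0]],[[0,-20,0],[0,0,0]],[[0,0,0],[0,0,0]],[[0,0,0],[0,0,0]]]'|egrep 'time|pos|force'
python3 - <<'E'
from h import *
np.set_printoptions(precision=1,suppress=True)
c=look('top'); a=cv2.resize(c['img'][120:280,230:390,::-1],(400,400),interpolation=cv2.INTER_CUBIC)
for t in 'board lamp goggles stopper weight bottle'.split():
    print(t,[(round(r['score'],2),w(c,r['xyz'])) for r in spot_in(t,'top')[:1]])
P=[]
for u,v in[(45,170),(122,163),(128,270),(50,275)]: P.append(pix2z(c,230+u/2.5,120+v/2.5,31))
m=np.mean(P,0)-[520.3,132.2,0];b=np.radians(94.8); print('board in block x,y',m[0]*np.cos(b)+m[1]*np.sin(b),-m[0]*np.sin(b)+m[1]*np.cos(b))
c=look('side'); b=cv2.resize(c['img'][150:270,240:360,::-1],(400,400),interpolation=cv2.INTER_CUBIC)
print('tape',[(round(r['score'],2),w(c,r['xyz'])) for r in spot_in('tape','side')[:1]])
cv2.imwrite('pics/c7.png',np.hstack([a,b]))
E
```

```text
time: 13.28
tool_pos: [507.9, -40.2, 153.8]
contact_force: [-0.2, 0.2, 0.4]
board [(0.8, array([503.6, 131.9,  33.9]))]
lamp [(0.49, array([ 628.9, -192.3,   31.2]))]
goggles [(0.65, array([555.3, 343.7,  70.6]))]
stopper []
weight []
bottle [(0.75, array([504.1, 131.8,  34.7]))]
board in block x,y 0.08270917415911105 19.86666070379029
tape [(0.72, array([ 453.6, -350.8,   33.4]))]
```

View pics/c7.png

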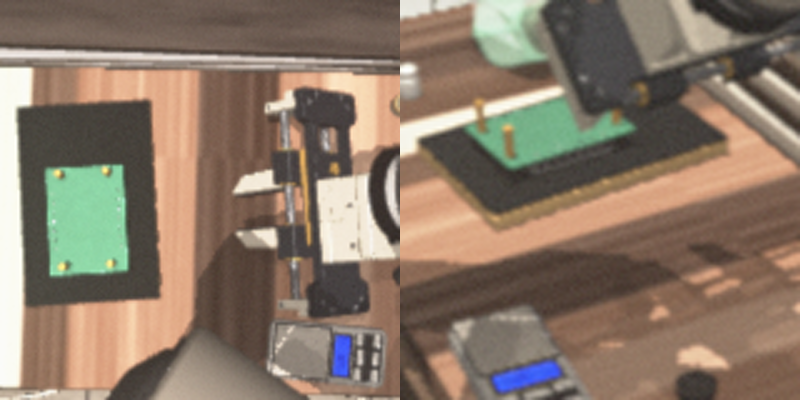

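The board lies upside down on the block, at about (0, +20) mm from its middle, and the robot is clear of everything.

```bash
python3 -c "
from plant import bot
print(bot.close_job())"
```

```text
the job is handed in; nothing more can be done
None
```

The board now lies upside down on the block with its four spacers pointing up, and I handed the job in shortly after 13 s on the robot's clock.

**What I did:** I pushed the board against the block's edge, peaking at about 14 N on the wrist reading. Then I put the fingertips, tilted 45°, under its outer long edge and tipped it upright and over. Readings during the lift stayed around 1–2 N. After it toppled I withdrew the arm.

**Last checks:**
- **Position:** the last pictures show the board flat and wholly on the rubber top. By the pixel measurement its centre is about 0 mm in depth and 20 mm in width from the block's middle. Its height comes from `spot_in` only, about 34 mm, which is the upper limit (26 to 34 mm) but within that tool's 4 mm error.
- **Robot clear:** the fingers are well away from the board and the force reading is about zero.
- **Bystanders:** the tape and goggles are within a few mm of where they were at the start. The stopper shows in the last side view, but I did not measure it again.
- **Checks that failed or disagreed:** in the last top picture the detector missed the stopper and the weight. It called the bottle "lamp" (that spot matches where the bottle stood at the start, so the bottle has not moved) and it called the board "bottle". The lamp and weight are therefore not confirmed by measurement, but the arm's path stayed clear of both.

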